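# Unlock the gauge locker by feel

## Robot

A 6-joint arm with a two-finger parallel gripper is mounted at the origin on a cart in front of the work surface, level with it; the furniture and walls round the work are solid. World frame = base frame: x ahead of the robot, y to its left, z up, the work surface at z = 0. Lengths are in mm, angles in rad, forces in N, time in s.
With the tool pointing down it reaches from about 350 to 875 mm from the base axis. Payload 15.5 kg.
Tool frame: the origin (TCP) lies at the very end of the fingers, on their centre line; the grasp point (between the pads) lies env.grip_point_offset behind it (env.grip_point_offset is the distance from the TCP to the grasp point, in mm); z points along the fingers, x is the direction in which the jaws open and shut, and the axes are right-handed (so a half turn about z gives the same grasp; the last joint's range is limited). The gripper opens to 85 mm and grips with 20 to 120 N. Pads are 22 mm wide; open, the fingers measure 114 mm over their backs; the gripper's body (76 mm by 85 mm) begins 54 mm behind the grasp point. The pads swing forward as they close: fully open they stand 13 mm farther back than shut.
Start: joints at [-1.435, 0.494, 1.345, -0, 1.302, -0.096], TCP at [143.582, -608.285, 231.277] pointing down, gripper open.
Joint ranges: [-2.91, 2.91], [-0.82, 2.16], [0.22, 2.67], [-1.22, 4.37], [0.12, 2.79], [-3.08, 3.08]. Speed limits (rad/s): [1.89, 1.89, 2.57, 3.01, 3.01, 3.01].

## Interface

Orientations are given as a rotation vector (axis times angle).
In Python, from rig import env, camera, close_job gives the robot as it stands.
- The arm moves only by the tool move_arm, never from a script. Its argument "rows" is text: rows parted by semicolons, each of 6 numbers parted by spaces: the shift along the tool's x, y, z in mm, then the turn, a rotation vector about the tool's x, y, z in rad. A call has exactly 10 rows; each row is the pose to reach, as a shift and turn from the pose measured when the call began, along the tool's axes at that moment; what a row does not reach only later rows make up. A row lasts 1/10 s, in which the tool goes at most 50 mm and 8.59 degrees, less where a joint would pass 70% of its speed; a pose out of reach is approached as far as the arm can. A call with a gripper value outside its range is refused whole. "jaw" is the finger opening in mm, from 0 to 85.4, set as the call begins (left out, the last holds). The fingers move at their own pace and stop on an object; the grip force is fixed at half the most. Time passes only in rows, so rows that repeat a pose let the fingers close, or fill a call up. It gives the time, the measured TCP pose, the force and the opening at its end, in the units of the state.
- env.get_obs(): the state, without advancing time (a new reading comes with each control period).
- camera(name): name is "side" or "top" or "wrist"; returns a dict with "color" (400x640x3 uint8, red, green, blue), "fx", "fy", "cx", "cy" (pixels), "extrinsics" (4x4, takes a point from camera to world coordinates). Camera axes: x right, y up, looking along -z (the intrinsics and any distortion apply to the point x, -y, -z); pixel columns grow to the right and rows downward; lengths in mm; the calibration is good to about 2 mm. A picture is of the moment at which its call begins. There is no depth.
- close_job(): hands the job in, once; it reports no verdict.
The state is a dict: "time": time; "q": joint angles; "joint_vel": joint speeds; "tau": joint torques, N m; "tcp_pos": TCP position; "orientation": TCP orientation; "contact_force": force on the tool from outside, world axes, zero at the start; "wrist_torque": the same for the moment, N m; "width": opening from 0.0 (shut) to 1.0 (fully open).
Only numpy, scipy, OpenCV 4.12 (cv2) and the standard library are available. Lean on these libraries where they do the work, as an engineer would, in place of code of your own. Each camera call takes 0.05 s, during which the arm holds its last target.

## Task

Take the wing key out of its wooden stand, put it into the lock on the lid of the small grey steel locker and, pressing only lightly, rock it back and forth until you feel its blade drop into the hidden slot. Push it fully home, turn it clockwise (seen from above) to its stop to unlock, and leave it standing in the lock. Be gentle: never force the key, and leave the other things on the table alone.

Things in the scene. Friction and masses are not known exactly. Their poses are not given: they have to be found in the camera images.
- key_grip (a point): Centre of the black wing handle of the loose key (0.1 to 0.16 kg), which stands upright in the stand. Handle 12 mm thick (key x), 46 mm wide (key y), 34 mm high (key z, up). Below it a round steel shank, 16 mm diameter, ends in a flat blade. The handle's underside is 17 mm below this point.
- key_tip (a point): Lower end of the key's blade, on its axis, 68.5 mm below key_grip along key z; same axes. The blade is 4 mm thick (x), 16 mm wide (y), 12.5 mm high, the last 2.6 mm thinned to 2.8 mm. Blade and handle are wide the same way (key y); a half turn makes no difference.
- stand: Fixed wooden block, 60 x 60 x 40 mm, origin at the centre of its underside. The key stands in a hole in its middle, 17.6 mm diameter, 32 mm deep: key tip 8 mm, key_grip 76.5 mm above the table. It comes free when raised straight by 32 mm.
- locker: Small fixed grey steel locker, 160 mm deep (x, to its back), 200 mm wide (y), lid 56 mm above the table; origin under its middle. On the lid an aluminium escutcheon (lock plate), 44 x 44 mm, stands 10 mm higher; its centre is 30 mm before the middle (-x).
- lock_mouth (a point): Centre of the lock's mouth on top of the escutcheon, 66 mm above the table; axes as the locker. A vertical bore, 18 mm diameter with a 3 mm rim chamfer (a soft black dust seal hides what is below), leads to a slotted cam. The cam's face is 24 mm below the mouth, +-2.5 mm from start to start; it is sprung: 3 N at touch, 7 N at 2 mm, then rigid.
- lock_cam (a joint): Turn of the cam, rad: 0 locked (at every start), grows clockwise from above to its stop at 0.6 (unlocked); friction 0.05 N m; stops give 1 N m/rad. Its slot (6 x 18.5 mm, 11 mm deep) starts along locker y turned by a hidden angle within +-0.65 rad. Within about 0.08 rad of it a light press sends the key 11 mm deeper; only then it turns the cam. Over 8 N may drag the cam unengaged.

How it is judged (in metres and radians):
On the way, in this order (a step that is already met when the one before it is completed fails the run):
1. the key is lifted clear of its stand (z of key_tip in the frame of stand above 0.043 m), for 0.1 s.
2. the blade has dropped into the slot: the key tip is at least 30.5 mm below the mouth, before the cam has turned far (z of key_tip in the frame of lock_mouth below -0.0305 m and horizontal distance between key_tip and lock_mouth below 0.004 m and value of joint lock_cam below 0.3 rad), for 0.1 s.
At the end, for the whole second after the job is handed in: The cam is turned clockwise by more than 0.5 rad (stop at 0.6), and the key stands in the lock at rest, upright within 0.12 rad, its tip more than 30.5 mm below the mouth and within 4 mm of the lock's axis (value of joint lock_cam above 0.5 rad and z of key_tip in the frame of lock_mouth below -0.0305 m and horizontal distance between key_tip and lock_mouth below 0.004 m and angle between key_tip's own z axis and vertical below 0.12 rad and linear speed of key below 0.02 m/s); the robot touches nothing.
It fails at once if the key bears on the lock with more than 35 N (contact force between key and locker above 35 N).
It fails at once if the robot touches the locker hard (over 15 N) (contact force between the arm and locker above 15 N).
It fails at once if another thing on the table is moved by more than 20 mm (distance of any of loupe, v_block, gauge_bar, bar_long from where it was at the start of the episode above 0.02 m).
It also fails if it takes over 72 s, if anything falls off the work surface, if the arm or the gripper's body presses on something with over 40 N, if the wrist force passes 120 N, or if a joint passes its speed limit or range.

## Working session

There is one attempt and no reset: what is moved stays moved. The work goes in short steps, Python scripts to look and compute and a tool call to move; the robot and the scene stay as the last step left them, time stands still between calls to the robot, and variables do not carry over. Pictures are saved under pics/ and viewed, and the job is handed in when it is done.

Besides the shell and the picture viewer there is one more tool, called after "Emit:" by a JSON object that holds its "name" and its "arguments". move_arm: Moves the arm, as the interface text tells. Its arguments: {"type":"object","properties":{"rows":{"type":"string"},"jaw":{"type":"number"}},"required":["rows"]}

```bash
ls; mkdir -p pics
python3 - <<'E'
from rig import env,camera
import cv2,numpy as np
print(env.get_obs(), env.grip_point_offset)
for n in ["side","top","wrist"]:
    c=camera(n); cv2.imwrite(f"pics/{n}0.png",c["color"][:,:,::-1])
    print(n,{k:(v if k!="color" else v.shape) for k,v in c.items()})
E
```

```text
pics
{'time': 0.0, 'q': array([-1.43449641e+00,  4.94193436e-01,  1.34613611e+00, -1.16336822e-05,
        1.30250126e+00, -9.54877513e-02]), 'joint_vel': array([ 0.0015222 , -0.00043118, -0.00070157,  0.00213917, -0.00111769,
        0.00099438]), 'tau': array([-1.44594094e-03, -8.82166815e+01, -3.83866096e+01, -3.32148411e-04,
        9.94312868e-03, -1.92260416e-05]), 'tcp_pos': array([ 143.53084223, -607.92224947,  230.6921932 ]), 'orientation': array([-2.46275182e+00,  1.94913309e+00,  1.41483916e-03]), 'contact_force': array([-0.28540936, -0.29037971,  0.35851331]), 'wrist_torque': array([-0.04648211,  0.04441278,  0.01688356]), 'width': 1.0015151035088317} 18.700000000000003
side {'color': (400, 640, 3), 'fx': 366.51047524019236, 'fy': 366.51047524019236, 'cx': 316.829229317405, 'cy': 204.98686665598504, 'extrinsics': array([[ 9.71078590e-01,  6.90485242e-02, -2.28557810e-01,
         3.43182320e+02],
       [-2.37310823e-01,  3.84440159e-01, -8.92126301e-01,
        -8.15321581e+02],
       [ 2.62667966e-02,  9.20563993e-01,  3.89707570e-01,
         4.02386109e+02],
       [
[... 352 characters left out ...]
03916418e-02,
        -6.82603583e+01],
       [-8.92763601e-03,  8.83406029e-02,  9.96050318e-01,
         1.24711908e+03],
       [ 0.00000000e+00,  0.00000000e+00,  0.00000000e+00,
         1.00000000e+00]])}
wrist {'color': (400, 640, 3), 'fx': 299.92774002056944, 'fy': 299.92774002056944, 'cx': 321.7654263444681, 'cy': 201.2709110929909, 'extrinsics': array([[ 2.28775479e-01,  9.25949372e-01,  3.00465538e-01,
         2.20222965e+02],
       [-9.73476027e-01,  2.18394638e-01,  6.81777585e-02,
        -5.91091953e+02],
       [-2.49090969e-03, -3.08093398e-01,  9.51352854e-01,
         3.73357706e+02],
       [ 0.00000000e+00,  0.00000000e+00,  0.00000000e+00,
         1.00000000e+00]])}
```

View pics/top0.png

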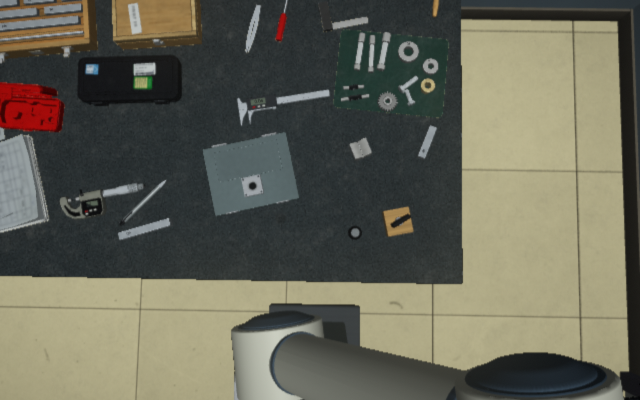

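View pics/side0.png

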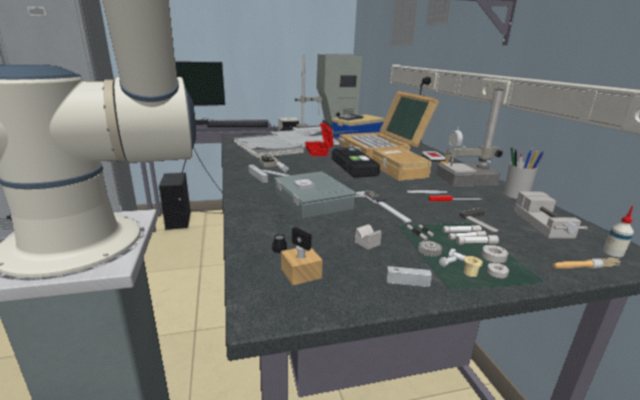

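View pics/wrist0.png

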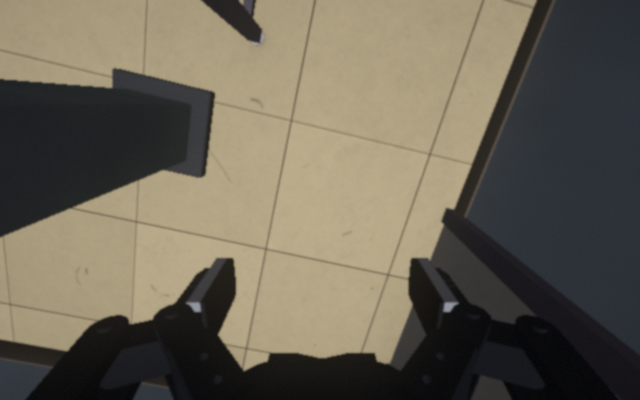

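Top view: stand and key near pixel (399,221), locker mouth near (252,186). I'll zoom in to measure.

Run:
```python
import cv2,numpy as np
a=cv2.imread("pics/top0.png")
A=cv2.resize(a[195:250,370:430],None,fx=7,fy=7,interpolation=cv2.INTER_CUBIC)
B=cv2.resize(a[125:225,195:305],None,fx=5,fy=5,interpolation=cv2.INTER_CUBIC)
cv2.imwrite("pics/za.png",A);cv2.imwrite("pics/zb.png",B)
s=cv2.imread("pics/side0.png")
cv2.imwrite("pics/zs.png",cv2.resize(s[165:290,260:390],None,fx=4.5,fy=4.5,interpolation=cv2.INTER_CUBIC))
```

```text
(no output)
```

View pics/za.png

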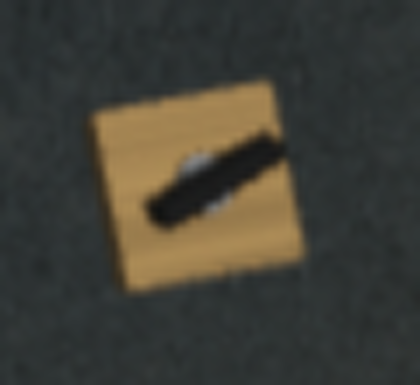

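View pics/zb.png

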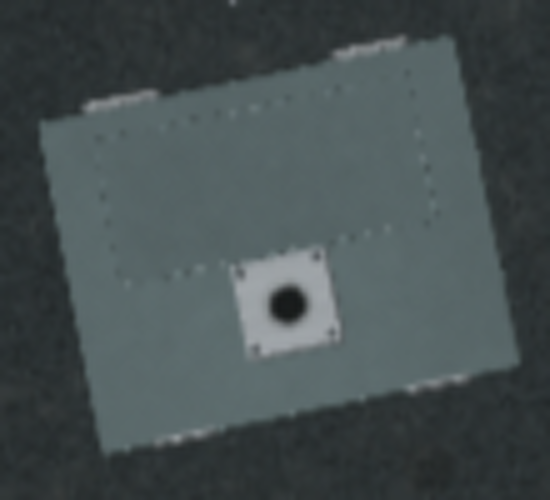

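View pics/zs.png

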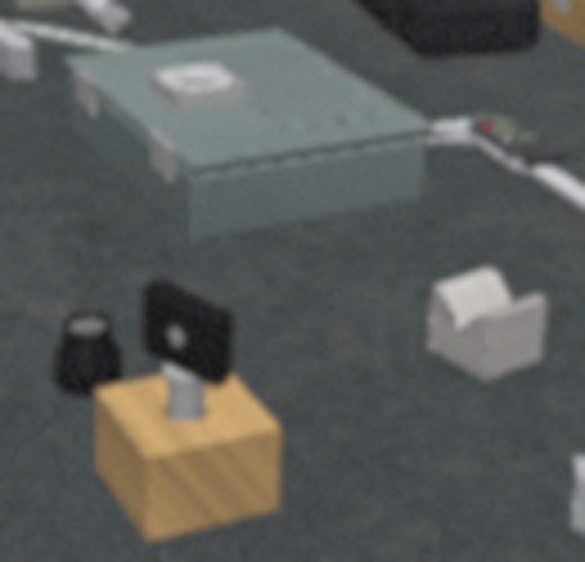

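```bash
cat > h.py <<'E'
import numpy as np
def ray(c,u,v,z):
    E=c["extrinsics"]; d=np.array([(u-c["cx"])/c["fx"],-(v-c["cy"])/c["fy"],-1.])
    d=E[:3,:3]@d; o=E[:3,3]; return o+d*(z-o[2])/d[2]
def proj(c,P):
    E=c["extrinsics"]; p=E[:3,:3].T@(np.asarray(P,float)-E[:3,3])
    return np.array([c["cx"]+c["fx"]*p[0]/-p[2], c["cy"]-c["fy"]*p[1]/-p[2]])
E
python3 - <<'E'
from rig import camera
from h import *
c=camera("top")
def f(pts,x0,y0,s,z): return np.array([ray(c,(p[0]+.5)/s-.5+x0,(p[1]+.5)/s-.5+y0,z)[:2] for p in pts])
S=f([(92,113),(272,80),(304,260),(128,293)],370,195,7,40)
print("stand",S.mean(0),np.linalg.norm(np.roll(S,1,0)-S,axis=1)); 
d=S[0]-S[1]; print("stand yaw(y)",np.arctan2(-d[0],d[1]))
K=f([(157,217),(278,143),(217,181)],370,195,7,93.5); print("key",K, np.linalg.norm(K[0]-K[1])); d=K[0]-K[1]; print("key y ang",np.arctan2(-d[0],d[1]))
L=f([(40,123),(453,37),(520,365),(105,455)],195,125,5,56);print("locker",L.mean(0),np.linalg.norm(np.roll(L,1,0)-L,axis=1))
for d in(L[0]-L[1],L[3]-L[2]):print("yaw",np.arctan2(-d[0],d[1]))
for d in(L[0]-L[3],L[1]-L[2]):print("yaw",np.arctan2(d[1],d[0]))
print("mouth",f([(288,304)],195,125,5,66))
Es=f([(232,266),(322,246),(341,338),(250,357)],195,125,5,66);print(Es.mean(0),np.linalg.norm(np.roll(Es,1,0)-Es,axis=1));d=Es[0]-Es[1];print(np.arctan2(-d[0],d[1]))
E
```

```text
stand [ 467.81895107 -220.89804056] [61.00294336 61.16967233 60.79526779 59.59040926]
stand yaw(y) 0.19789665898437567
key [[ 455.50534771 -200.84013418]
 [ 479.71016359 -239.21693191]
 [ 467.27754783 -219.85649766]] 45.372367316757106
key y ang 0.5626983126433565
locker [572.57318387 124.3790359 ] [158.93306951 197.18079033 157.54218632 196.17380253]
yaw 0.22361630982566294
yaw 0.23069538393279923
yaw 0.22894093034419608
yaw 0.22256485187679545
mouth [[543.48363846 117.99083364]]
[544.54730434 118.83292998] [43.07005177 42.46050546 43.63696172 42.68219131]
0.23648453828659974
```

```bash
cat >> h.py <<'E'
from scipy.spatial.transform import Rotation as Ro
def rel(o,p,phi):
    R=Ro.from_rotvec(o["orientation"]); c,s=np.cos(phi),np.sin(phi)
    T=Ro.from_matrix(np.array([[c,s,0],[s,-c,0],[0,0,-1.]]))
    d=R.inv().apply(np.asarray(p)-o["tcp_pos"]); r=(R.inv()*T).as_rotvec()
    x=R.as_matrix()[:,0]
    print("t",o["time"],"phi",np.arctan2(x[1],x[0]).round(4),"rel",d.round(2),r.round(4))
    return d,r
E
python3 - <<'E'
from rig import env
from h import *
rel(env.get_obs(),[467.5,-220.5,200],.563)
rel(env.get_obs(),[305,-414,215],-.39)
E
```

```text
t 0.2 phi -1.339 rel [-302.77 -404.31   31.18] [-8.000e-04  4.000e-04 -1.902e+00]
t 0.2 phi -1.339 rel [-151.79 -201.7    16.04] [-4.00e-04  7.00e-04 -9.49e-01]
```

Emit:
{"name": "move_arm", "arguments": {"rows": "-8 -10 1 0 0 -0.05; -22 -30 2 0 0 -0.14; -38 -50 4 0 0 -0.24; -57 -75 6 0 0 -0.36; -76 -100 8 0 0 -0.48; -95 -125 10 0 0 -0.60; -114 -150 12 0 0 -0.72; -133 -175 14 0 0 -0.84; -152 -202 16 0 0 -0.95; -171 -227 16 0 0 -1.07", "jaw": 60}}

```text
time: 1.2
tcp_pos: [325.9, -388.3, 214.8]
orientation: [-3.113, 0.414, 0.001]
contact_force: [1.6, 0.8, -0.5]
width: 0.698
```

Run:
```python
from rig import env
from h import *
rel(env.get_obs(),[467.5,-220.5,200],.563)
```

```text
t 1.2 phi -0.2645 rel [  92.84 -198.95   14.97] [-1.100e-03  1.000e-04 -8.275e-01]
```

Emit:
{"name": "move_arm", "arguments": {"rows": "11 -25 2 0 0 -0.10; 23 -50 4 0 0 -0.20; 35 -75 6 0 0 -0.31; 46 -100 8 0 0 -0.42; 58 -125 10 0 0 -0.53; 70 -150 12 0 0 -0.64; 80 -172 14 0 0 -0.74; 88 -189 15 0 0 -0.8; 93 -199 15 0 0 -0.828; 93 -199 15 0 0 -0.828"}}

```text
time: 2.2
tcp_pos: [468.2, -219.8, 200.0]
orientation: [-3.016, -0.875, -0.0]
contact_force: [0.2, 0.6, 1.1]
width: 0.704
```

Run:
```python
from rig import env,camera
import cv2
from h import *
c=camera("wrist"); cv2.imwrite("pics/w1.png",c["color"][:,:,::-1])
rel(env.get_obs(),[467.5,-220.5,200],.563)
for P in ([467.3,-219.9,93.5],[455.5,-200.8,93.5],[479.7,-239.2,93.5],[467.8,-220.9,40]): print(proj(c,P))
```

```text
t 2.25 phi 0.5631 rel [-0.19 -0.06 -0.03] [-0.001  -0.0002  0.0001]
[321.66731725 198.62032703]
[321.93639949 173.3269987 ]
[321.86024261 223.12279013]
[321.49993194 184.31225022]
```

View pics/w1.png

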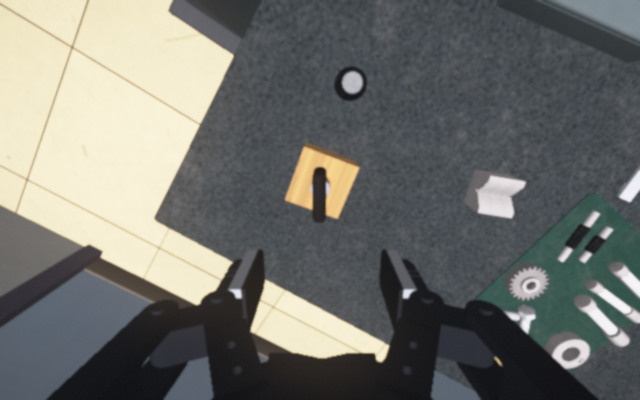

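Wrist view: the key handle runs from (319,170) to (319,220) and the stand is around (322,183). The projection predicted about 321.8 for the column, so zoom to refine.

Run:
```python
import cv2,numpy as np
a=cv2.imread("pics/w1.png")
cv2.imwrite("pics/zw1.png",cv2.resize(a[140:226,280:366],None,fx=7,fy=7,interpolation=cv2.INTER_CUBIC))
g=a[:,:,2].astype(int)
for r in range(166,226,4): print(r,g[r,308:332])
```

```text
166 [240 237 236 235 234 232 230 227 217 208 199 198 198 203 213 227 236 240
 241 239 239 240 243 245]
170 [237 235 235 232 223 189 128  69  43  37  36  38  37  36  38  40  62 125
 197 232 241 244 245 245]
174 [235 234 233 226 193 132  71  46  42  43  42  43  43  42  41  41  50 101
 180 230 242 245 245 244]
178 [234 232 228 210 154  85  52  49  52  51  51  51  50  48  47  44  45  62
 107 166 213 234 240 242]
182 [231 228 220 189 131  72  50  49  52  53  53  51  50  48  48  45  50  88
 133 146 153 188 224 236]
186 [228 226 218 196 144  82  54  48  51  52  51  52  48  48  46  45  56 110
 178 209 212 209 225 236]
190 [231 231 226 205 153  89  53  48  51  51  50  50  49  49  47  45  55 108
 175 210 219 224 232 239]
194 [234 234 234 221 168  96  56  49  49  50  51  49  49  48  46  44  52  92
 160 207 229 237 240 241]
198 [237 238 240 231 182 105  57  48  49  50  50  49  48  46  45  46  56 116
 194 232 241 242 240 237]
202 [240 241 241 232 181 103  56  48  48  49  49  48  47  48  47  45  61 133
 212 237 240 239 236 236]
206 [240 241 239 227 174 100  54  47  46  48  48  48  46  47  46  44  61 131
 208 234 236 236 237 238]
210 [ 88 103 114 110  87  57  47  46  47  48  48  47  47  46  46  45  58 125
 200 230 236 238 239 238]
214 [ 77  73  72  68  57  47  44  45  46  47  46  48  46  45  44  45  58 111
 178 217 231 234 235 236]
218 [77 79 80 76 66 53 45 43 46 45 45 46 44 44 44 43 44 53 65 71 74 79 87 98]
222 [78 79 80 78 77 74 70 67 61 60 58 58 58 58 62 68 74 77 79 80 78 78 78 80]
```

View pics/zw1.png

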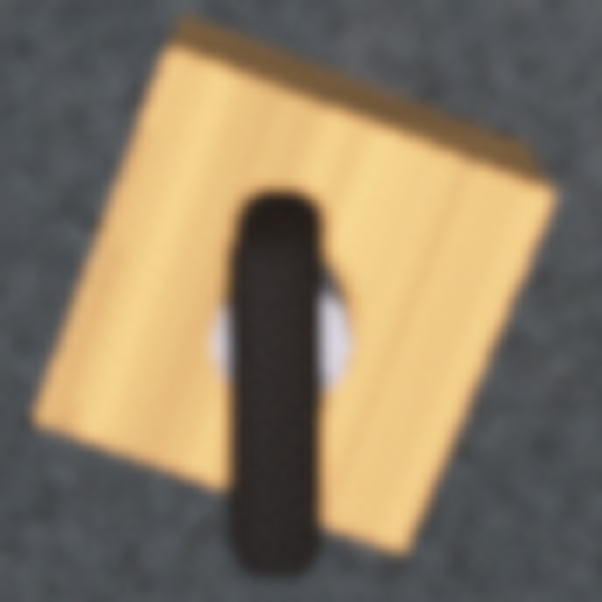

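```bash
cat > fit.py <<'E'
import cv2,sys
from rig import camera
from h import *
from scipy.optimize import minimize
def obs(c,roi,thr):
    u0,u1,v0,v1=roi; g=c["color"][v0:v1,u0:u1].max(2).astype(np.float32)
    G=cv2.resize(g,None,fx=8,fy=8,interpolation=cv2.INTER_LINEAR)
    return (G<thr)
def hull(c,roi,p,tilt):
    x,y,yaw=p[:3]; R=Ro.from_euler("xyz",[tilt[0],tilt[1],yaw]).as_matrix() if False else (Ro.from_rotvec([tilt[0],tilt[1],0])*Ro.from_rotvec([0,0,yaw])).as_matrix()
    P=[proj(c,np.array([x,y,76.5])+R@np.array([a*6,b*23,d*17])) for a in(1,-1) for b in(1,-1) for d in(1,-1)]
    P=(np.array(P)-[roi[0],roi[2]]+.5)*8-.5
    m=np.zeros(((roi[3]-roi[2])*8,(roi[1]-roi[0])*8),np.uint8)
    cv2.fillConvexPoly(m,np.round(cv2.convexHull(P.astype(np.float32))*16).astype(np.int32),1,shift=4); return m>0
E
python3 - <<'E'
from fit import *
ct,cw,cs=camera("top"),camera("wrist"),camera("side")
rt,rw,rs=(383,418,208,234),(300,340,160,230),(288,318,222,256)
for c,r,n in((ct,rt,"t"),(cw,rw,"w"),(cs,rs,"s")):
    g=c["color"][r[2]:r[3],r[0]:r[1]].max(2); print(n,np.percentile(g,[1,5,10,20,30,40,50,70]))
ot,ow,os_=obs(ct,rt,70),obs(cw,rw,64),obs(cs,rs,52)
for n,o in(("t",ot),("w",ow),("s",os_)): cv2.imwrite(f"pics/m{n}.png",o.astype(np.uint8)*255)
def one(c,r,o,f0):
    f=lambda p:(hull(c,r,p,(0,0))^o).sum()/o.sum()
    q=minimize(f,f0,method="Nelder-Mead",options=dict(initial_simplex=np.array([f0]+[np.array(f0)+d for d in([4,0,0],[0,4,0],[0,0,.1])]),xatol=1e-3,fatol=1e-4)); print(q.x,q.fun)
one(ct,rt,ot,[468,-221,.56]); one(cw,rw,ow,[468,-221,.56])
E
python3 - <<'E'
import cv2,numpy as np
a=[cv2.imread(f"pics/m{n}.png") for n in "tws"]
H=max(i.shape[0] for i in a); cv2.imwrite("pics/mm.png",np.hstack([cv2.copyMakeBorder(i,0,H-i.shape[0],0,6,0,value=(0,0,255)) for i in a]))
E
```

```text
t [ 35.09  64.    70.    81.    94.   113.   127.   151.3 ]
w [ 40.   46.   49.   59.8  84.   89.  190.5 236. ]
s [29.  32.  34.  40.  65.7 81.  83.  87. ]
[ 467.59587528 -220.00169179    0.59609053] 1.5665587507141496
[ 466.47806217 -223.69215944    0.55348858] 0.41261216761340247
```

View pics/mm.png

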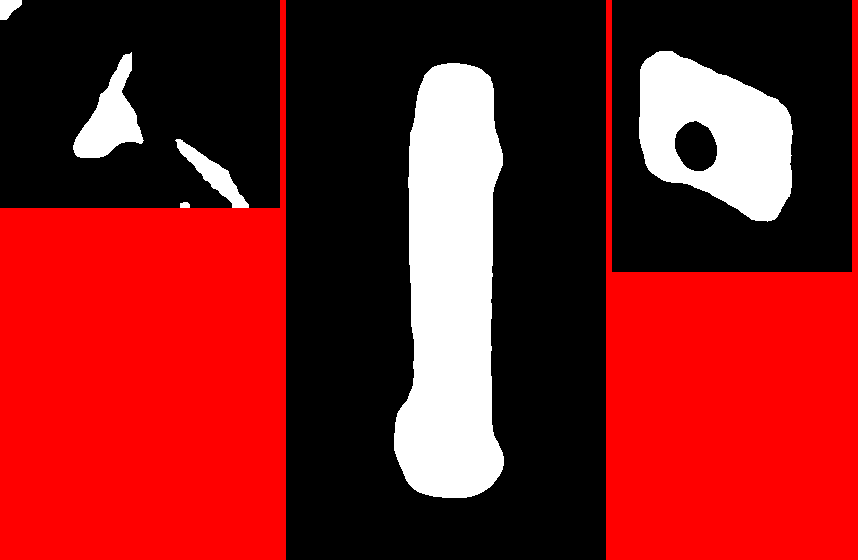

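Run:
```python
from fit import *
from rig import env
cw=camera("wrist"); a=cw["color"][:,:,::-1]
rel(env.get_obs(),[467.5,-220.5,200],.563)
cv2.imwrite("pics/zw2.png",cv2.resize(a[140:226,280:366],None,fx=7,fy=7,interpolation=cv2.INTER_CUBIC))
g=a[:,:,2].astype(float)
for v in(176,196,200,204):
    r=g[v]; L=[u+(r[u]-130)/(r[u]-r[u+1]) for u in range(303,320) if r[u]>=130>r[u+1]]; Rr=[u+(130-r[u])/(r[u+1]-r[u]) for u in range(316,335) if r[u]<130<=r[u+1]]; print(v,L,Rr)
t=cv2.imread("pics/top0.png")[:,:,::-1]; ct=camera("top"); ct["color"]=t
rt=(383,418,208,234); o=obs(ct,rt,75); cv2.imwrite("pics/mt2.png",o.astype(np.uint8)*255)
f=lambda p:(hull(ct,rt,p,(0,0))^o).sum()/o.sum()
f0=np.array([468,-221,.56]);q=minimize(f,f0,method="Nelder-Mead",options=dict(initial_simplex=[f0,f0+[4,0,0],f0+[0,4,0],f0+[0,0,.1]],xatol=1e-3,fatol=1e-4)); print(q.x,q.fun)
for P in ([*q.x[:2],93.5],[467.8,-220.9,40]): print(proj(cw,P))
```

```text
t 2.45 phi 0.5617 rel [ 0.62 -0.4   0.01] [-0.001  -0.0002 -0.0013]
176 [np.float64(314.1311475409836)] [np.float64(327.2638888888889)]
196 [np.float64(314.5925925925926)] [np.float64(326.85074626865674)]
200 [np.float64(314.58024691358025)] [np.float64(326.63013698630135)]
204 [np.float64(314.5131578947368)] [np.float64(326.6216216216216)]
[ 4.75303091e+02 -2.35067793e+02  4.73253059e-01] 0.6948257157681241
[322.02476032 216.35138325]
[323.05683375 183.73560685]
```

View pics/zw2.png

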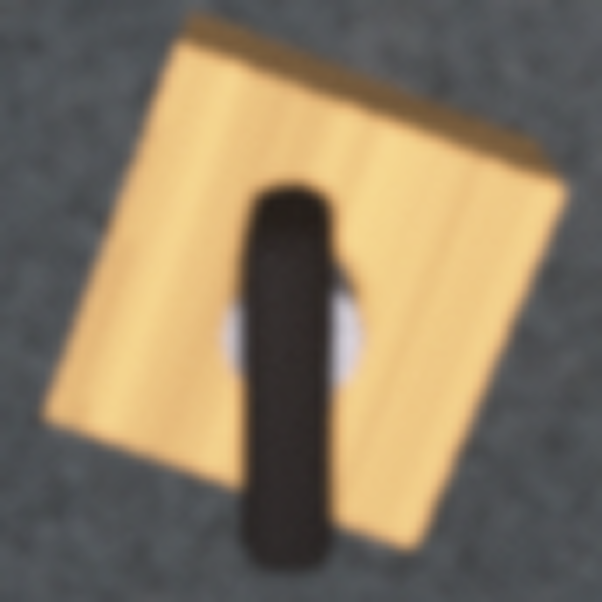

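View pics/mt2.png

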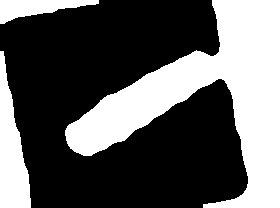

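The stand agrees between views. The key appears to lean about 0.03 rad in its hole along the tool x axis, and the pads will straighten that. Descending on the stand centre.

Run:
```python
from rig import env
from h import *
rel(env.get_obs(),[467.0,-220.6,60],.562)
```

```text
t 2.5 phi 0.5619 rel [ 2.0000e-02 -3.9000e-01  1.4002e+02] [-0.001  -0.0003 -0.0001]
```

Emit:
{"name": "move_arm", "arguments": {"rows": "0 -0.4 8 -0.001 0 0; 0 -0.4 24 -0.001 0 0; 0 -0.4 43 -0.001 0 0; 0 -0.4 62 -0.001 0 0; 0 -0.4 81 -0.001 0 0; 0 -0.4 100 -0.001 0 0; 0 -0.4 118 -0.001 0 0; 0 -0.4 132 -0.001 0 0; 0 -0.4 140 -0.001 0 0; 0 -0.4 140 -0.001 0 0"}}

```text
time: 3.5
tcp_pos: [466.3, -220.5, 59.0]
orientation: [-3.017, -0.87, 0.001]
contact_force: [0.2, -0.2, -0.7]
width: 0.699
```

Run:
```python
from rig import env,camera
import cv2
from h import *
rel(env.get_obs(),[467.0,-220.6,60],.562)
cw=camera("wrist"); cv2.imwrite("pics/w3.png",cw["color"][:,:,::-1])
c=camera("side"); cv2.imwrite("pics/s3.png",cv2.resize(c["color"][150:300,200:400,::-1],None,fx=3.5,fy=3.5,interpolation=cv2.INTER_CUBIC))
```

```text
t 3.5 phi 0.5614 rel [ 0.51  0.45 -0.96] [-0.0016  0.0005 -0.0006]
```

View pics/w3.png

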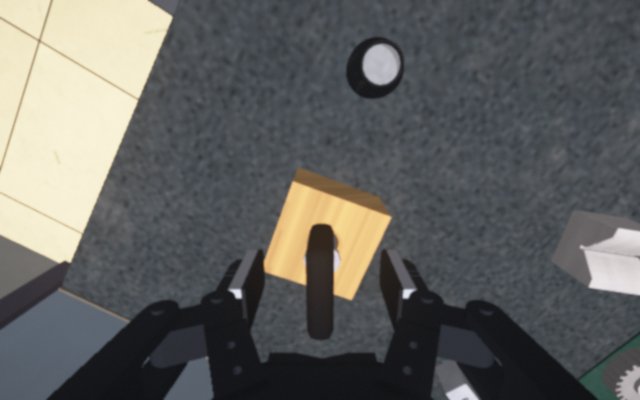

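View pics/s3.png

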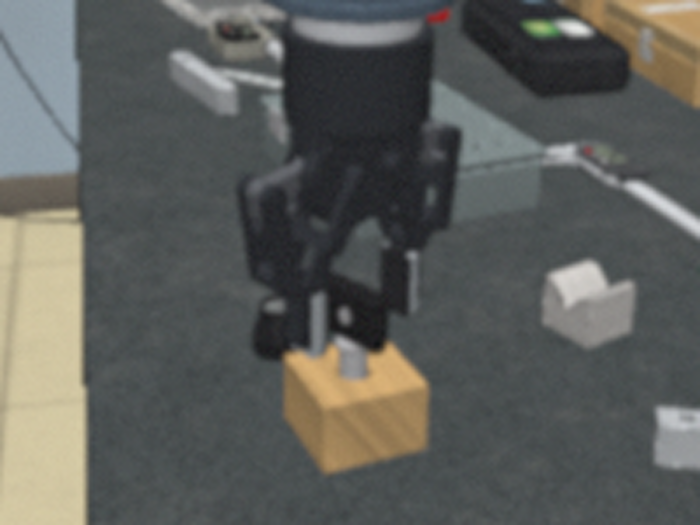

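Handle at column ~320 lies midway between the pads (264 and 381). Closing.

Emit:
{"name": "move_arm", "arguments": {"rows": "0.5 0.4 -1 0 0 0; 0.5 0.4 -1 0 0 0; 0.5 0.4 -1 0 0 0; 0.5 0.4 -1 0 0 0; 0.5 0.4 -1 0 0 0; 0.5 0.4 -1 0 0 0; 0.5 0.4 -1 0 0 0; 0.5 0.4 -1 0 0 0; 0.5 0.4 -1 0 0 0; 0.5 0.4 -1 0 0 0", "jaw": 4}}

```text
time: 4.6
tcp_pos: [467.9, -221.0, 61.7]
orientation: [3.018, 0.871, 0.001]
contact_force: [-0.4, -0.3, 6.9]
width: 0.134
```

Run:
```python
from rig import env
from h import *
o=env.get_obs();print(o["contact_force"],o["wrist_torque"],o["width"],o["tcp_pos"])
rel(o,[467.0,-220.6,60],.562)
```

```text
[-0.36503682 -0.32728837  6.8500432 ] [0.08890625 0.09029814 0.0416153 ] 0.13360596295040403 [ 467.9323857  -221.00765543   61.71198584]
t 4.6 phi 0.5617 rel [-0.57 -0.84  1.71] [ 0.0009 -0.0007 -0.0003]
```

Emit:
{"name": "move_arm", "arguments": {"rows": "0 0 -3 0 0 0; 0 0 -8 0 0 0; 0 0 -14 0 0 0; 0 0 -21 0 0 0; 0 0 -30 0 0 0; 0 0 -42 0 0 0; 0 0 -56 0 0 0; 0 0 -72 0 0 0; 0 0 -88 0 0 0; 0 0 -100 0 0 0"}}

```text
time: 5.6
tcp_pos: [468.0, -221.1, 163.4]
orientation: [3.017, 0.87, 0.003]
contact_force: [1.2, 0.5, -2.0]
width: 0.126
```

Run:
```python
from rig import env,camera
import cv2
from h import *
o=env.get_obs();print(o["contact_force"],o["wrist_torque"],o["width"],o["tcp_pos"])
rel(o,[500,-20,170],.39)
rel(o,[532,110,170],.226)
cw=camera("wrist"); cv2.imwrite("pics/w4.png",cw["color"][:,:,::-1])
c=camera("side"); cv2.imwrite("pics/s4.png",cv2.resize(c["color"][100:300,200:400,::-1],None,fx=3,fy=3,interpolation=cv2.INTER_CUBIC))
```

```text
[ 1.22859148  0.46461821 -1.95276124] [-0.04865555 -0.03550491 -0.02330058] 0.12578332710060244 [ 468.01503874 -221.07831761  163.43601099]
t 5.6 phi 0.5617 rel [ 134.18 -153.13   -6.71] [ 0.0019 -0.0014  0.1717]
t 5.6 phi 0.5617 rel [ 230.5  -246.12   -6.78] [ 0.0018 -0.0016  0.3357]
```

View pics/s4.png

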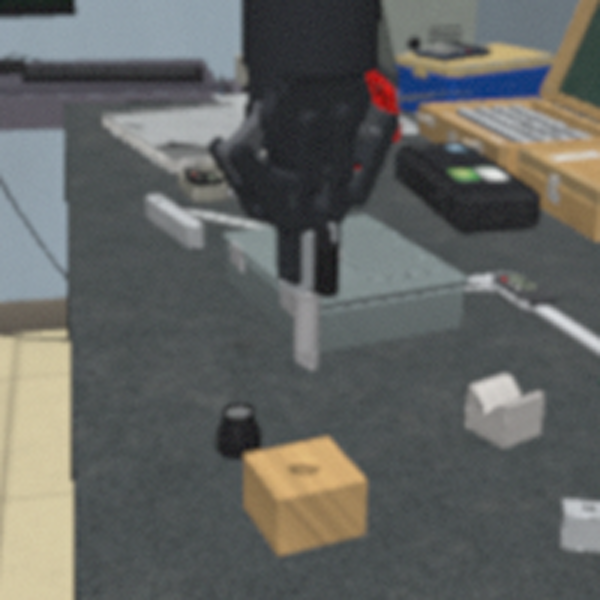

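View pics/w4.png

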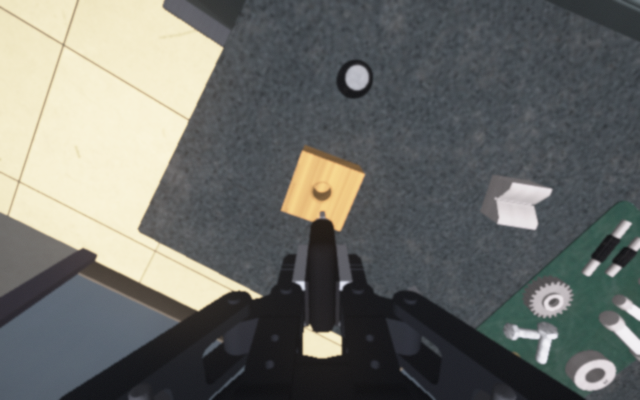

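Run:
```python
from rig import env,camera
import cv2
from h import *
cw=camera("wrist"); o=env.get_obs(); print(o["tcp_pos"],o["orientation"],o["contact_force"])
I=cw["color"][:,:,::-1]; cv2.imwrite("pics/w5.png",I)
cv2.imwrite("pics/zw5.png",cv2.resize(I[140:240,270:370],None,fx=6,fy=6,interpolation=cv2.INTER_CUBIC))
```

```text
[ 468.11853229 -221.1454903   162.45043198] [3.01668974 0.87025095 0.00316759] [-0.19091115  0.65309475 -1.52559211]
```

View pics/zw5.png

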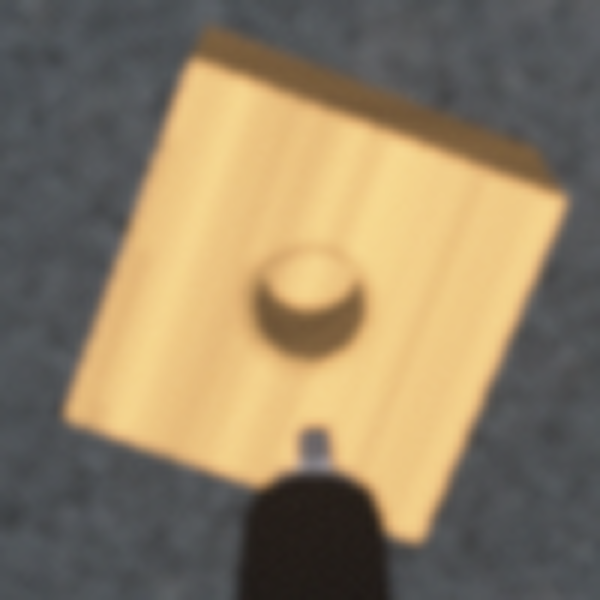

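Run:
```python
from rig import env,camera
from h import *
cw=camera("wrist"); o=env.get_obs(); R=Ro.from_rotvec(o["orientation"]); t=o["tcp_pos"]
print("tip pred",proj(cw,t+R.apply([0,0,53.7])), "+y edge",proj(cw,t+R.apply([0,-8,53.7])),proj(cw,t+R.apply([0,8,53.7])))
print("axis z40",proj(cw,[t[0],t[1],40]), "ray hole",ray(cw,321.3,190.1,40), t)
rel(o,[500,-20,178],.39)
rel(o,[543.4,118,188.5],.226)
```

```text
tip pred [322.62465334 220.4715437 ] +y edge [322.62343842 209.77774665] [322.62584019 230.91829807]
axis z40 [322.18854024 192.99257449] ray hole [ 465.59865012 -219.00158713   40.        ] [ 467.76218272 -220.91132951  161.74621904]
t 5.8 phi 0.5617 rel [ 134.31 -152.85  -16.32] [ 0.0011 -0.001   0.1717]
t 5.8 phi 0.5617 rel [ 244.55 -246.52  -26.84] [ 0.0011 -0.0011  0.3357]
```

Run:
```python
from rig import env,camera
from h import *
cw=camera("wrist"); o=env.get_obs(); R=Ro.from_rotvec(o["orientation"]).as_matrix(); T=np.eye(4);T[:3,:3]=R;T[:3,3]=o["tcp_pos"]
C=np.linalg.inv(T)@cw["extrinsics"]; np.save("C.npy",C); print(C.round(3))
def cam(t,phi):
    c,s=np.cos(phi),np.sin(phi); M=np.eye(4); M[:3,:3]=[[c,s,0],[s,-c,0],[0,0,-1]]; M[:3,3]=t
    k=dict(cw); k["extrinsics"]=M@C; return k,M[:3,:3]
def handle(k,M,cen,z0,tx=0,ty=0):
    out=[]
    for b in(-1,1):
        for d in(-17,17):
            for z in(0,):
                p=np.array([cen[0],cen[1],z0])+M@np.array([0,b*23,-d]) ; out.append((b,d,proj(k,p).round(1)))
    return out
# w2
phi=.5617;c,s=np.cos(phi),np.sin(phi);M=np.array([[c,s,0],[s,-c,0],[0,0,-1]])
t2=np.array([467.5,-220.5,200])-M@[.62,-.4,.01]
k,M=cam(t2,phi); h=ray(k,322.6,182.3,40); print("stand w2",h); print(handle(k,M,h,76.5))
# w5
k,M=cam(o["tcp_pos"],.5617); h=ray(k,321.3,190.1,40);print("hole",h)
for dz in (12.8,14.8,16.8,18.8):
  t=o["tcp_pos"]; print(dz,"handle -y top",proj(k,t+M@[0,-23,-17-dz]),"bot",proj(k,t+M@[0,-23,17-dz]),"blade -y",proj(k,t+M@[0,-8,68.5-dz]))
```

```text
[[ 1.0000e+00  1.0000e-03 -1.0000e-03 -9.1200e-01]
 [ 1.0000e-03 -9.5100e-01 -3.0800e-01 -7.8294e+01]
 [-1.0000e-03  3.0800e-01 -9.5100e-01 -1.4296e+02]
 [ 0.0000e+00  0.0000e+00  0.0000e+00  1.0000e+00]]
stand w2 [ 467.03491496 -220.32805775   40.        ]
[(-1, -17, array([322.7, 164. ])), (-1, 17, array([322.9, 171.6])), (1, -17, array([322.7, 209.4])), (1, 17, array([322.8, 222.1]))]
hole [ 464.90877793 -218.50831569   40.        ]
12.8 handle -y top [323.69825087 243.81553055] bot [323.20596639 215.0222776 ] blade -y [322.75440136 209.21818402]
14.8 handle -y top [323.73528426 245.98157866] bot [323.22924253 216.38367748] blade -y [322.76758406 210.17703229]
16.8 handle -y top [323.77348321 248.21579906] bot [323.25309664 217.77888153] blade -y [322.78100925 211.15351804]
18.8 handle -y top [323.81290362 250.52146162] bot [323.2775505  219.20916462] blade -y [322.79468368 212.14813242]
```

Run:
```python
from rig import env,camera
import cv2
from h import *
acc=0
for i in range(4):
    cw=camera("wrist"); o=env.get_obs(); acc=acc+cw["color"].astype(float)/4
    R=Ro.from_rotvec(o["orientation"]).as_matrix()
    print(o["tcp_pos"].round(2),(-R[:2,2]).round(4),cw["extrinsics"][:3,3].round(2),o["contact_force"].round(1))
    print(ray(cw,321.3,190.1,40)[:2],proj(cw,[o["tcp_pos"][0],o["tcp_pos"][1],40]))
I=acc.astype(np.uint8)[:,:,::-1]; cv2.imwrite("pics/w6.png",I)
cv2.imwrite("pics/zw6.png",cv2.resize(I[140:240,270:370],None,fx=6,fy=6,interpolation=cv2.INTER_CUBIC))
```

```text
[ 467.47 -220.76  161.13] [-0.0003 -0.0001] [ 424.89 -154.93  303.88] [ 0.3  1.3 -2.4]
[ 464.60513019 -218.22787271] [322.48187689 193.95280632]
[ 467.44 -220.72  161.05] [-0.0001 -0.0003] [ 424.85 -154.91  303.7 ] [-0.5  0.5 -2. ]
[ 464.42928906 -218.08933598] [322.55779441 194.12550712]
[ 467.47 -220.75  161.05] [-0.     -0.0003] [ 424.87 -154.92  303.64] [ 0.3  0.2 -1.7]
[ 464.39138167 -218.05624823] [322.5875111  194.21218955]
[ 467.55 -220.79  161.13] [-0.0002 -0.0002] [ 424.9  -154.94  303.66] [ 1.3  0.  -1.6]
[ 464.43402278 -218.08488336] [322.61505774 194.24970041]
```

View pics/zw6.png

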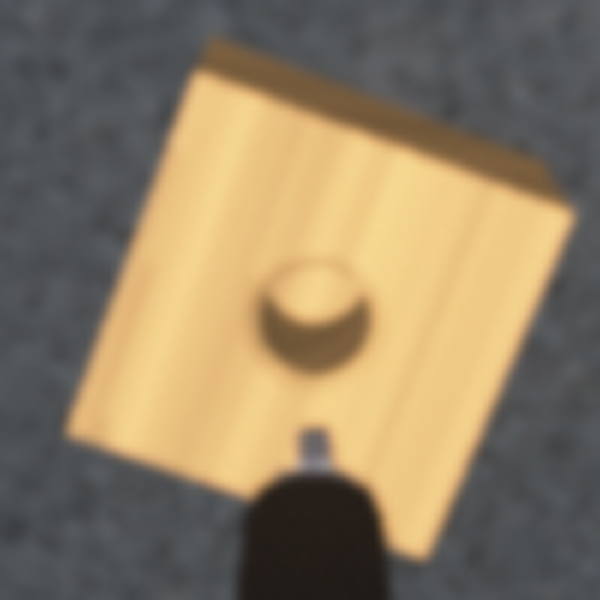

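Run:
```python
from rig import env
from h import *
o=env.get_obs()
rel(o,[505,-51,174],.39)
rel(o,[543.1,118.1,187.1],.226)
```

```text
t 6.05 phi 0.5617 rel [ 122.13 -123.76  -12.83] [-1.000e-04 -2.000e-04  1.717e-01]
t 6.05 phi 0.5617 rel [ 244.45 -246.59  -25.89] [-1.000e-04 -2.000e-04  3.357e-01]
```

Emit:
{"name": "move_arm", "arguments": {"rows": "3 -3 -2 0 0 0.005; 10 -10 -4 0 0 0.02; 21 -21 -6 0 0 0.04; 35 -35 -8 0 0 0.06; 51 -51 -10 0 0 0.08; 68 -68 -12 0 0 0.1; 86 -87 -14 0 0 0.12; 104 -105 -16 0 0 0.15; 122 -123 -18 0 0 0.17; 140 -141 -20 0 0 0.19"}}

```text
time: 7.05
tcp_pos: [511.0, -25.6, 181.2]
orientation: [-3.088, -0.579, 0.0]
contact_force: [0.4, -0.0, -0.8]
width: 0.131
```

Run:
```python
from rig import env
from h import *
o=env.get_obs()
rel(o,[543.1,118.1,187.1],.226)
```

```text
t 7.05 phi 0.3706 rel [  81.99 -122.28   -5.87] [-0.0002  0.      0.1446]
```

Emit:
{"name": "move_arm", "arguments": {"rows": "12 -18 -1 0 0 0.02; 24 -36 -2 0 0 0.04; 36 -54 -3 0 0 0.06; 48 -72 -4 0 0 0.085; 59 -88 -5 0 0 0.11; 68 -101 -6 0 0 0.125; 75 -112 -6 0 0 0.135; 79 -118 -6 0 0 0.142; 82 -122.2 -6 0 0 0.145; 82 -122.2 -6 0 0 0.145"}}

```text
time: 8.05
tcp_pos: [543.1, 118.3, 187.1]
orientation: [-3.121, -0.354, 0.0]
contact_force: [0.1, 0.0, -0.7]
width: 0.134
```

Emit:
{"name": "move_arm", "arguments": {"rows": "0 0 0 0 0 0; 0 0 0 0 0 0; 0 0 0 0 0 0; 0 0 0 0 0 0; 0 0 0 0 0 0; 0 0 0 0 0 0; 0 0 0 0 0 0; 0 0 0 0 0 0; 0 0 0 0 0 0; 0 0 0 0 0 0"}}

```text
time: 9.05
tcp_pos: [543.1, 118.3, 187.1]
orientation: [-3.121, -0.354, 0.001]
contact_force: [0.3, -0.7, -1.0]
width: 0.129
```

Run:
```python
from rig import env,camera
import cv2
from h import *
cw=camera("wrist"); o=env.get_obs()
rel(o,[543.1,118.1,187.1],.226)
print(o["tcp_pos"],o["contact_force"],ray(cw,322.6,192.75,66),proj(cw,[543.4,118,66]),proj(cw,[o["tcp_pos"][0],o["tcp_pos"][1],66]))
I=cw["color"][:,:,::-1]; cv2.imwrite("pics/w7.png",I)
cv2.imwrite("pics/zw7.png",cv2.resize(I[140:240,270:370],None,fx=6,fy=6,interpolation=cv2.INTER_CUBIC))
```

```text
t 9.1 phi 0.226 rel [-0.04  0.23  0.02] [-0.0003  0.0003  0.    ]
[543.0901461  118.33281048 187.11756452] [-0.43224703 -0.49747251 -1.12958317] [542.99546712 119.51937181  66.        ] [322.65883801 194.39531045] [322.410781   193.98378939]
```

View pics/zw7.png

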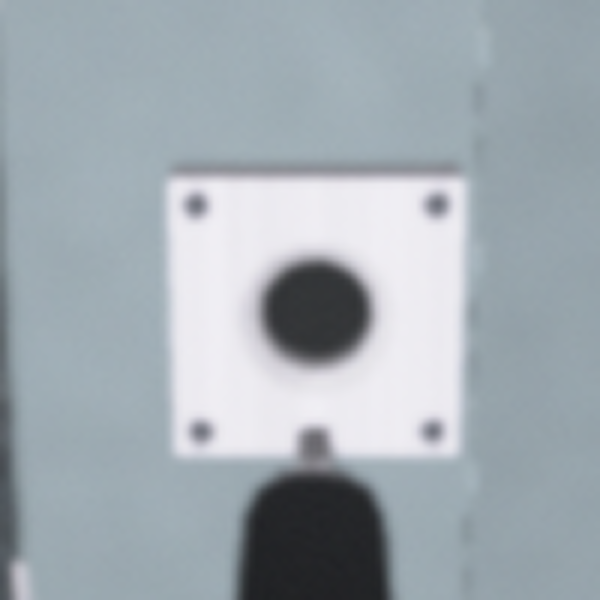

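Mouth centre is at zoom (316,312), against a reference of (316,317). Rotating to the sweep start angle about the TCP, and using the pixel shift to find the TCP axis.

Emit:
{"name": "move_arm", "arguments": {"rows": "0 0 0 0 0 -0.08; 0 0 0 0 0 -0.2; 0 0 0 0 0 -0.33; 0 0 0 0 0 -0.46; 0 0 0 0 0 -0.58; 0 0 0 0 0 -0.67; 0 0 0 0 0 -0.7; 0 0 0 0 0 -0.7; 0 0 0 0 0 -0.7; 0 0 0 0 0 -0.7"}}

```text
time: 10.1
tcp_pos: [543.1, 118.3, 187.1]
orientation: [-2.811, -1.402, 0.0]
contact_force: [-0.0, 0.6, -1.0]
width: 0.134
```

Run:
```python
from rig import env,camera
import cv2
from h import *
for i in range(3): cw=camera("wrist"); o=env.get_obs()
rel(o,[543.1,118.1,187.1],.926)
print(o["tcp_pos"],o["contact_force"])
I=cw["color"][:,:,::-1]; cv2.imwrite("pics/w8.png",I)
cv2.imwrite("pics/zw8.png",cv2.resize(I[140:240,270:370],None,fx=6,fy=6,interpolation=cv2.INTER_CUBIC))
for n in("w7","w8"):
    g=cv2.imread(f"pics/{n}.png")[:,:,1][175:207,300:350].astype(float)
    m=np.clip((130-g)/60,0,1); vv,uu=np.mgrid[175:207,300:350]
    print(n,(m*uu).sum()/m.sum(),(m*vv).sum()/m.sum(),m.sum())
g=cv2.imread("pics/w6.png")
```

```text
t 10.25 phi 0.9256 rel [-0.19  0.14  0.01] [-0.0004 -0.     -0.0004]
[543.10531924 118.33521294 187.10589914] [-0.27316276 -0.5323003  -1.82617691]
w7 322.1980637993969 191.4039834946834 210.03333333333333
w8 323.2041256896138 192.06284480690815 208.45
```

View pics/zw8.png

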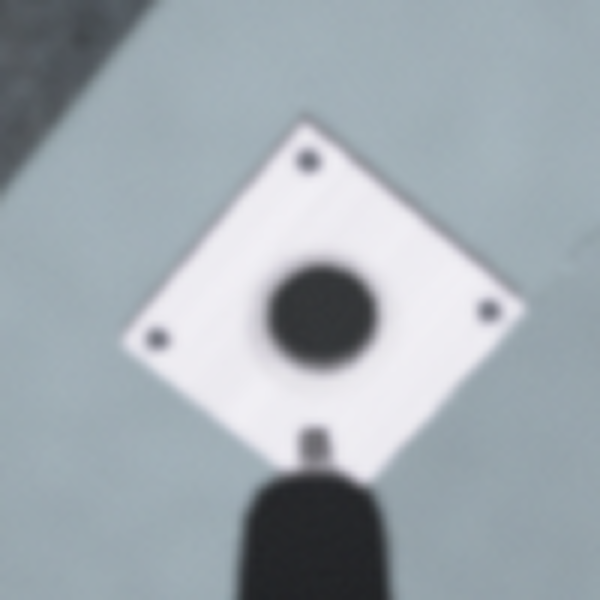

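Emit:
{"name": "move_arm", "arguments": {"rows": "0.9 -0.4 5 0 0 0; 0.9 -0.4 14 0 0 0; 0.9 -0.4 24 0 0 0; 0.9 -0.4 34 0 0 0; 0.9 -0.4 44 0 0 0; 0.9 -0.4 51 0 0 0; 0.9 -0.4 56 0 0 0; 0.9 -0.4 58 0 0 0; 0.9 -0.4 58 0 0 0; 0.9 -0.4 58 0 0 0"}}

```text
time: 11.25
tcp_pos: [543.5, 119.3, 129.4]
orientation: [-2.811, -1.402, -0.001]
contact_force: [0.4, 0.4, -1.2]
width: 0.132
```

Run:
```python
from rig import env,camera
import cv2
from h import *
cw=camera("wrist");c=camera("side"); o=env.get_obs()
rel(o,[543.4,119.3,110],.926)
print(o["tcp_pos"],o["contact_force"])
I=cw["color"][:,:,::-1]; 
A=cv2.resize(I[170:300,260:390],None,fx=4,fy=4,interpolation=cv2.INTER_CUBIC)
B=cv2.resize(c["color"][120:250,250:320+60,::-1],None,fx=4,fy=4,interpolation=cv2.INTER_CUBIC)
cv2.imwrite("pics/z9.png",cv2.resize(np.hstack([A,B]),(800,400)))
```

```text
t 11.35 phi 0.9255 rel [-0.11 -0.06 19.48] [ 0.     -0.0005 -0.0005]
[543.51212863 119.34437229 129.48138252] [-0.4688599   0.21274902 -1.6982636 ]
```

View pics/z9.png

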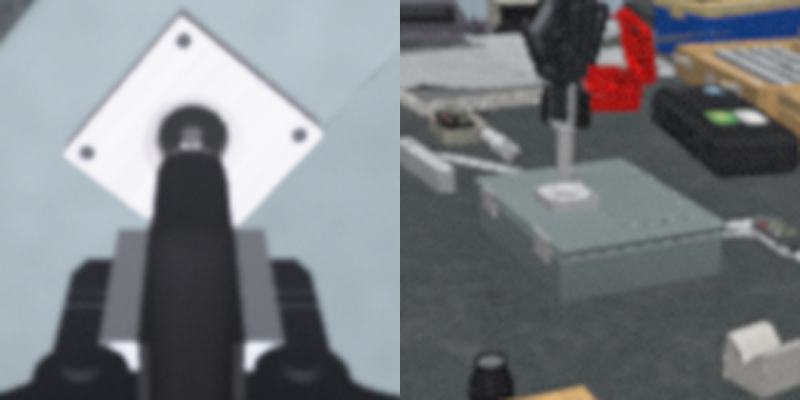

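Blade (col 191) is centred over the mouth (col 193). Lowering into the bore.

Emit:
{"name": "move_arm", "arguments": {"rows": "0 0 1 0 0 0; 0 0 3 0 0 0; 0 0 5.5 0 0 0; 0 0 8 0 0 0; 0 0 10.5 0 0 0; 0 0 13 0 0 0; 0 0 15.5 0 0 0; 0 0 18 0 0 0; 0 0 20 0 0 0; 0 0 21 0 0 0"}}

```text
time: 12.35
tcp_pos: [543.4, 119.3, 108.2]
orientation: [-2.811, -1.402, -0.0]
contact_force: [-0.2, -0.1, -1.3]
width: 0.132
```

```bash
cat > st.py <<'E'
from rig import env
from h import *
o=env.get_obs(); R=Ro.from_rotvec(o["orientation"]).as_matrix()
f=R.T@o["contact_force"]
phi=np.arctan2(R[1,0],R[0,0]); M=np.array([543.1,120.1])
T=M-.45*R[:2,0]-(-.7)*R[:2,1]
d=R.T@np.array([*(T-o["tcp_pos"][:2]),0])
print("t",round(o["time"],2),"phi",phi.round(4),"tcp",o["tcp_pos"].round(2),"F tool",f.round(2),"Fz",o["contact_force"][2].round(2),"T",(R.T@o["wrist_torque"]).round(3),"err to ideal",d[:2].round(2),"tilt",R[:2,2].round(4),"w",round(o["width"],3))
E
python3 st.py
```

```text
t 12.35 phi 0.9256 tcp [543.44 119.32 108.25] F tool [-0.21 -0.15  1.29] Fz -1.29 T [0.    0.024 0.052] err to ideal [-0.03 -0.04] tilt [0.0001 0.0003] w 0.132
```

Emit:
{"name": "move_arm", "arguments": {"rows": "0 0 1 0 0 0; 0 0 2 0 0 0; 0 0 3 0 0 0; 0 0 4 0 0 0; 0 0 5 0 0 0; 0 0 6 0 0 0; 0 0 7 0 0 0; 0 0 7.5 0 0 0; 0 0 8 0 0 0; 0 0 8 0 0 0"}}

```text
time: 13.35
tcp_pos: [543.5, 119.4, 100.2]
orientation: [-2.811, -1.402, -0.0]
contact_force: [-0.2, -0.3, -2.0]
width: 0.133
```

```bash
python3 st.py
```

```text
t 13.35 phi 0.9256 tcp [543.45 119.36 100.19] F tool [-0.36 -0.04  1.98] Fz -1.98 T [ 0.016 -0.009 -0.031] err to ideal [-0.07 -0.03] tilt [0.0001 0.0003] w 0.133
```

Now 1 mm steps, checking for contact.

Emit:
{"name": "move_arm", "arguments": {"rows": "0 0 0.3 0 0 0; 0 0 0.6 0 0 0; 0 0 0.9 0 0 0; 0 0 1.2 0 0 0; 0 0 1.5 0 0 0; 0 0 1.8 0 0 0; 0 0 2 0 0 0; 0 0 2 0 0 0; 0 0 2 0 0 0; 0 0 2 0 0 0"}}

```text
time: 14.35
tcp_pos: [543.5, 119.3, 98.2]
orientation: [-2.811, -1.402, -0.0]
contact_force: [-0.7, -0.4, -0.6]
width: 0.126
```

```bash
python3 st.py
```

```text
t 14.35 phi 0.9255 tcp [543.45 119.34  98.2 ] F tool [-0.79 -0.33  0.65] Fz -0.65 T [-0.004 -0.022  0.004] err to ideal [-0.05 -0.04] tilt [0.0001 0.0004] w 0.126
```

Emit:
{"name": "move_arm", "arguments": {"rows": "0 0 0.3 0 0 0; 0 0 0.6 0 0 0; 0 0 0.9 0 0 0; 0 0 1.2 0 0 0; 0 0 1.5 0 0 0; 0 0 1.5 0 0 0; 0 0 1.5 0 0 0; 0 0 1.5 0 0 0; 0 0 1.5 0 0 0; 0 0 1.5 0 0 0"}}

```text
time: 15.35
tcp_pos: [543.4, 119.4, 96.7]
orientation: [-2.811, -1.402, -0.0]
contact_force: [0.0, -0.7, -1.4]
width: 0.133
```

```bash
python3 st.py
```

```text
t 15.35 phi 0.9256 tcp [543.42 119.35  96.69] F tool [-0.51  0.4   1.38] Fz -1.38 T [-0.008  0.038 -0.019] err to ideal [-0.05 -0.01] tilt [0.     0.0003] w 0.133
```

Emit:
{"name": "move_arm", "arguments": {"rows": "0 0 0.3 0 0 0; 0 0 0.6 0 0 0; 0 0 0.9 0 0 0; 0 0 1.2 0 0 0; 0 0 1.5 0 0 0; 0 0 1.5 0 0 0; 0 0 1.5 0 0 0; 0 0 1.5 0 0 0; 0 0 1.5 0 0 0; 0 0 1.5 0 0 0"}}

```text
time: 16.35
tcp_pos: [543.4, 119.3, 95.2]
orientation: [-2.811, -1.402, -0.0]
contact_force: [0.7, 0.6, -1.8]
width: 0.133
```

```bash
python3 st.py
```

```text
t 16.35 phi 0.9255 tcp [543.43 119.31  95.22] F tool [0.88 0.16 1.78] Fz -1.78 T [-0.014 -0.007  0.043] err to ideal [-0.02 -0.04] tilt [0.0001 0.0003] w 0.133
```

Emit:
{"name": "move_arm", "arguments": {"rows": "0 0 0.3 0 0 0; 0 0 0.6 0 0 0; 0 0 0.9 0 0 0; 0 0 1.2 0 0 0; 0 0 1.4 0 0 0; 0 0 1.4 0 0 0; 0 0 1.4 0 0 0; 0 0 1.4 0 0 0; 0 0 1.4 0 0 0; 0 0 1.4 0 0 0"}}

```text
time: 17.35
tcp_pos: [543.5, 119.3, 93.8]
orientation: [-2.811, -1.402, -0.0]
contact_force: [0.5, 0.1, 2.4]
width: 0.127
```

```bash
python3 st.py
```

```text
t 17.35 phi 0.9255 tcp [543.47 119.34  93.84] F tool [ 0.36  0.33 -2.37] Fz 2.37 T [ 0.056 -0.022  0.037] err to ideal [-0.06 -0.05] tilt [0.0002 0.0003] w 0.127
```

Contact: Fz rose about 4 N, at TCP z≈93.8. Adding 0.3 mm and sweeping clockwise.

Emit:
{"name": "move_arm", "arguments": {"rows": "0 0 0.3 0 0 0.01; 0 0 0.3 0 0 0.03; 0 0 0.3 0 0 0.045; 0 0 0.3 0 0 0.06; -0.1 0 0.3 0 0 0.075; -0.1 -0.1 0.3 0 0 0.09; -0.1 -0.1 0.3 0 0 0.105; -0.1 -0.1 0.3 0 0 0.12; -0.1 -0.1 0.3 0 0 0.12; -0.1 -0.1 0.3 0 0 0.12"}}

```text
time: 18.35
tcp_pos: [543.4, 119.3, 93.6]
orientation: [-2.89, -1.231, -0.001]
contact_force: [-0.7, 0.1, 1.3]
width: 0.133
```

```bash
python3 st.py
```

```text
t 18.35 phi 0.8056 tcp [543.39 119.31  93.58] F tool [-0.44 -0.53 -1.32] Fz 1.32 T [-0.082 -0.007 -0.016] err to ideal [-0.08 -0.06] tilt [0.0003 0.0004] w 0.133
```

Emit:
{"name": "move_arm", "arguments": {"rows": "0 0 0.3 0 0 0.02; 0 0 0.4 0 0 0.035; 0 0 0.4 0 0 0.05; 0 0 0.4 0 0 0.065; -0.1 0 0.4 0 0 0.08; -0.1 -0.1 0.4 0 0 0.095; -0.1 -0.1 0.4 0 0 0.11; -0.1 -0.1 0.4 0 0 0.125; -0.1 -0.1 0.4 0 0 0.13; -0.1 -0.1 0.4 0 0 0.13"}}

```text
time: 19.35
tcp_pos: [543.2, 119.3, 93.1]
orientation: [-2.964, -1.041, -0.0]
contact_force: [-0.1, -0.2, 4.0]
width: 0.133
```

```bash
python3 st.py
```

```text
t 19.35 phi 0.6755 tcp [543.21 119.31  93.13] F tool [-0.25  0.11 -4.04] Fz 4.04 T [ 0.028 -0.031  0.   ] err to ideal [-0.05  0.01] tilt [0.0002 0.0003] w 0.133
```

Emit:
{"name": "move_arm", "arguments": {"rows": "0 0 0 0 0 0.02; 0 0 0 0 0 0.035; 0 0 0 0 0 0.05; 0 0 0 0 0 0.065; -0.1 0 0 0 0 0.08; -0.1 -0.1 0 0 0 0.095; -0.1 -0.1 0 0 0 0.11; -0.1 -0.1 0 0 0 0.125; -0.1 -0.1 0 0 0 0.13; -0.1 -0.1 0 0 0 0.13"}}

```text
time: 20.35
tcp_pos: [543.1, 119.3, 93.2]
orientation: [-3.025, -0.846, -0.0]
contact_force: [0.5, 0.1, 2.5]
width: 0.126
```

```bash
python3 st.py
```

```text
t 20.35 phi 0.5454 tcp [543.08 119.33  93.16] F tool [ 0.44  0.17 -2.49] Fz 2.49 T [-0.058 -0.071 -0.071] err to ideal [-0.03  0.05] tilt [0.0002 0.0003] w 0.126
```

Emit:
{"name": "move_arm", "arguments": {"rows": "0 0 0 0 0 0.02; 0 0 0.1 0 0 0.035; 0 0 0.1 0 0 0.05; 0 0 0.1 0 0 0.065; -0.1 0 0.1 0 0 0.08; -0.1 -0.1 0.1 0 0 0.095; -0.1 -0.1 0.1 0 0 0.11; -0.1 -0.1 0.1 0 0 0.125; -0.1 -0.1 0.1 0 0 0.13; -0.1 -0.1 0.1 0 0 0.13"}}

```text
time: 21.35
tcp_pos: [542.9, 119.4, 93.0]
orientation: [-3.074, -0.647, -0.0]
contact_force: [0.2, -1.4, 2.5]
width: 0.13
```

```bash
python3 st.py
```

```text
t 21.35 phi 0.4152 tcp [542.9  119.36  93.02] F tool [-0.41  1.32 -2.51] Fz 2.51 T [-0.034 -0.194 -0.004] err to ideal [0.03 0.1 ] tilt [0.0001 0.0003] w 0.13
```

Emit:
{"name": "move_arm", "arguments": {"rows": "0 0 0 0 0 0.02; 0 0 0.2 0 0 0.035; 0 0 0.2 0 0 0.05; 0 0 0.2 0 0 0.065; -0.1 0 0.2 0 0 0.08; -0.1 0 0.2 0 0 0.095; -0.1 0 0.2 0 0 0.11; -0.1 0 0.2 0 0 0.125; -0.1 0 0.2 0 0 0.13; -0.1 0 0.2 0 0 0.13"}}

```text
time: 22.35
tcp_pos: [542.8, 119.3, 92.8]
orientation: [-3.109, -0.446, -0.0]
contact_force: [-0.8, -0.2, 3.9]
width: 0.13
```

```bash
python3 st.py
```

```text
t 22.35 phi 0.285 tcp [542.78 119.3   92.83] F tool [-0.79 -0.06 -3.89] Fz 3.89 T [-0.07  -0.541 -0.039] err to ideal [0.08 0.03] tilt [0.0001 0.0003] w 0.13
```

Run:
```python
from rig import env,camera
import cv2
from h import *
F=[];T=[]
for i in range(4):
    cw=camera("wrist" if i<3 else "side"); o=env.get_obs(); R=Ro.from_rotvec(o["orientation"]).as_matrix(); F.append(R.T@o["contact_force"]);T.append(R.T@o["wrist_torque"])
    cv2.imwrite(f"pics/x{i}.png",cw["color"][:,:,::-1])
print(np.array(F).round(2),np.array(T).round(3))
A=cv2.resize(cv2.imread("pics/x2.png")[170:300,260:390],(500,500),interpolation=cv2.INTER_CUBIC)
B=cv2.resize(cv2.imread("pics/x3.png")[140:230,280:340],(300,500),interpolation=cv2.INTER_CUBIC)
cv2.imwrite("pics/z10.png",np.hstack([A,B]))
```

```text
[[-2.47 -0.28 -2.84]
 [-2.94 -0.49 -3.39]
 [-2.27  0.6  -3.19]
 [-2.62  1.08 -1.66]] [[-0.087 -0.563 -0.028]
 [-0.064 -0.553 -0.001]
 [-0.052 -0.607 -0.062]
 [-0.043 -0.587  0.029]]
```

View pics/z10.png

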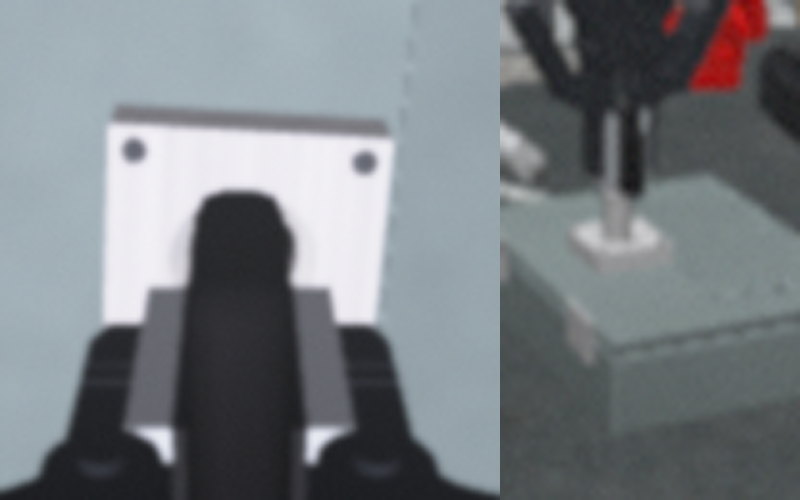

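Just a small lateral touch (Fx −2.6 N at the bore). Easing −0.5 mm in x and carrying on.

Emit:
{"name": "move_arm", "arguments": {"rows": "-0.3 0 0 0 0 0.01; -0.5 0 0.2 0 0 0.03; -0.5 0 0.2 0 0 0.05; -0.5 0 0.2 0 0 0.065; -0.6 0 0.2 0 0 0.08; -0.6 0 0.2 0 0 0.095; -0.6 0 0.2 0 0 0.11; -0.6 0 0.2 0 0 0.125; -0.6 0 0.2 0 0 0.13; -0.6 0 0.2 0 0 0.13"}}

```text
time: 23.55
tcp_pos: [542.3, 119.1, 92.6]
orientation: [-3.132, -0.244, -0.0]
contact_force: [-0.6, -2.3, 2.7]
width: 0.133
```

```bash
python3 st.py
```

```text
t 23.55 phi 0.1552 tcp [542.26 119.14  92.61] F tool [-0.94  2.15 -2.65] Fz 2.65 T [-0.454 -0.19  -0.001] err to ideal [ 0.52 -0.12] tilt [0.0002 0.0003] w 0.133
```

```bash
cat > av.py <<'E'
from rig import env,camera
from h import *
F=[];T=[]
for i in range(4):
    camera("side"); o=env.get_obs(); R=Ro.from_rotvec(o["orientation"]).as_matrix(); F.append(R.T@o["contact_force"]);T.append(R.T@o["wrist_torque"])
print(np.mean(F,0).round(2),np.std(F,0).round(2),np.mean(T,0).round(3),o["tcp_pos"])
E
python3 av.py
```

```text
[-0.94  2.07 -2.52] [0.89 0.83 0.43] [-0.394 -0.178 -0.009] [542.2766223  119.15078313  92.62800857]
```

Emit:
{"name": "move_arm", "arguments": {"rows": "-0.1 0.2 0.1 0 0 0.01; -0.2 0.4 0.3 0 0 0.03; -0.2 0.4 0.3 0 0 0.05; -0.2 0.4 0.3 0 0 0.065; -0.3 0.4 0.3 0 0 0.08; -0.3 0.4 0.3 0 0 0.095; -0.3 0.4 0.3 0 0 0.11; -0.3 0.4 0.3 0 0 0.125; -0.3 0.4 0.3 0 0 0.13; -0.3 0.4 0.3 0 0 0.13"}}

```text
time: 24.75
tcp_pos: [542.0, 118.7, 92.3]
orientation: [-3.141, -0.04, -0.0]
contact_force: [0.7, -0.6, -2.1]
width: 0.132
```

```bash
python3 st.py; python3 av.py
```

```text
t 24.75 phi 0.0253 tcp [542.03 118.71  92.33] F tool [0.72 0.58 2.09] Fz -2.09 T [-0.052  0.251 -0.003] err to ideal [ 0.66 -0.66] tilt [0.0002 0.0003] w 0.132
[1.08 0.14 1.67] [0.2  0.15 0.39] [-0.083  0.217 -0.002] [541.99455825 118.70526101  92.29809009]
```

Fz fell back to its free value, so the blade has likely dropped at φ≈0.03. Pressing down gently to check.

Emit:
{"name": "move_arm", "arguments": {"rows": "0 0 0.3 0 0 0; 0 0 0.6 0 0 0; 0 0 0.9 0 0 0; 0 0 1.2 0 0 0; 0 0 1.5 0 0 0; 0 0 1.8 0 0 0; 0 0 2 0 0 0; 0 0 2 0 0 0; 0 0 2 0 0 0; 0 0 2 0 0 0"}}

```text
time: 25.95
tcp_pos: [542.1, 118.7, 90.3]
orientation: [-3.141, -0.04, -0.0]
contact_force: [2.4, -0.2, -0.7]
width: 0.133
```

```bash
python3 st.py; python3 av.py
```

```text
t 25.95 phi 0.0256 tcp [542.09 118.72  90.35] F tool [2.35 0.25 0.74] Fz -0.74 T [-0.036  0.506 -0.005] err to ideal [ 0.59 -0.65] tilt [0.0003 0.0003] w 0.133
[ 2.25 -0.01  1.08] [0.5  0.31 0.32] [-0.013  0.519  0.038] [542.08494974 118.70875485  90.34049375]
```

Free downward: it's in the slot. Continuing with +0.3 mm x easing.

Emit:
{"name": "move_arm", "arguments": {"rows": "0.2 0 0.3 0 0 0; 0.4 0 0.8 0 0 0; 0.4 0 1.3 0 0 0; 0.4 0 1.8 0 0 0; 0.4 0 2.3 0 0 0; 0.4 0 2.8 0 0 0; 0.4 0 3.3 0 0 0; 0.4 0 3.8 0 0 0; 0.4 0 4 0 0 0; 0.4 0 4 0 0 0"}}

```text
time: 27.15
tcp_pos: [542.5, 118.7, 86.3]
orientation: [-3.141, -0.04, -0.0]
contact_force: [0.6, -0.1, -1.0]
width: 0.133
```

```bash
python3 st.py; python3 av.py
```

```text
t 27.15 phi 0.0257 tcp [542.46 118.73  86.3 ] F tool [0.56 0.13 0.97] Fz -0.97 T [-0.015  0.141 -0.007] err to ideal [ 0.23 -0.65] tilt [0.0002 0.0003] w 0.133
[ 0.44 -0.12  1.74] [0.18 0.31 0.59] [-0.001  0.188 -0.01 ] [542.44429022 118.72483797  86.32412424]
```

Emit:
{"name": "move_arm", "arguments": {"rows": "0 0 0.3 0 0 0; 0 0 0.6 0 0 0; 0.1 0 0.9 0 0 0; 0.1 0 1.2 0 0 0; 0.1 0 1.5 0 0 0; 0.1 0 1.8 0 0 0; 0.1 0 2.1 0 0 0; 0.1 0 2.4 0 0 0; 0.1 0 2.5 0 0 0; 0.1 0 2.5 0 0 0"}}

```text
time: 28.35
tcp_pos: [542.5, 118.7, 83.8]
orientation: [-3.141, -0.04, -0.0]
contact_force: [1.3, -0.8, -0.6]
width: 0.132
```

```bash
python3 st.py; python3 av.py
```

```text
t 28.35 phi 0.0257 tcp [542.53 118.73  83.83] F tool [1.33 0.79 0.58] Fz -0.58 T [0.012 0.055 0.016] err to ideal [ 0.16 -0.65] tilt [0.0002 0.0003] w 0.132
[0.58 0.11 0.62] [0.63 0.38 0.62] [-0.015  0.085 -0.019] [542.52533677 118.70511091  83.82220784]
```

Emit:
{"name": "move_arm", "arguments": {"rows": "0 0 0.1 0 0 0; 0 0 0.2 0 0 0; 0 0 0.4 0 0 0; 0 0 0.6 0 0 0; 0 0 0.8 0 0 0; 0 0 1 0 0 0; 0 0 1 0 0 0; 0 0 1 0 0 0; 0 0 1 0 0 0; 0 0 1 0 0 0"}}

```text
time: 29.55
tcp_pos: [542.5, 118.7, 82.8]
orientation: [-3.141, -0.04, -0.0]
contact_force: [0.4, -0.4, 2.5]
width: 0.129
```

```bash
python3 st.py; python3 av.py
```

```text
t 29.55 phi 0.0256 tcp [542.54 118.73  82.85] F tool [ 0.38  0.45 -2.49] Fz 2.49 T [-0.008  0.017  0.016] err to ideal [ 0.14 -0.65] tilt [0.0002 0.0003] w 0.129
[ 0.33  0.3  -2.24] [0.25 0.28 0.28] [-0.042  0.033  0.009] [542.54062171 118.72618432  82.82824677]
```

Seated: 4 N reaction at about 11 mm depth. Turning clockwise.

Emit:
{"name": "move_arm", "arguments": {"rows": "0 0 -0.2 0 0 0.03; 0 0 -0.2 0 0 0.07; 0 0 -0.2 0 0 0.11; 0 0 -0.2 0 0 0.15; 0 -0.1 -0.2 0 0 0.19; 0 -0.1 -0.2 0 0 0.23; 0 -0.1 -0.2 0 0 0.27; 0 -0.1 -0.2 0 0 0.31; -0.1 -0.2 -0.2 0 0 0.35; -0.1 -0.2 -0.2 0 0 0.35"}}

```text
time: 30.75
tcp_pos: [542.5, 118.8, 83.1]
orientation: [-3.1, 0.508, -0.001]
contact_force: [1.1, -1.4, 1.7]
width: 0.131
```

```bash
python3 st.py; python3 av.py
```

```text
t 30.75 phi -0.3251 tcp [542.55 118.83  83.08] F tool [ 1.44  0.96 -1.72] Fz 1.72 T [-0.223  0.33  -0.063] err to ideal [-0.33 -0.68] tilt [0.0004 0.0002] w 0.131
[ 1.76  1.31 -1.29] [0.17 0.54 0.59] [-0.241  0.284 -0.041] [542.52548562 118.86116004  83.0642758 ]
```

Emit:
{"name": "move_arm", "arguments": {"rows": "0.1 0.1 0 0 0 0.03; 0.2 0.2 0 0 0 0.07; 0.2 0.2 0 0 0 0.11; 0.2 0.2 0 0 0 0.15; 0.2 0.1 0 0 0 0.19; 0.2 0.1 0 0 0 0.23; 0.2 0.1 0 0 0 0.27; 0.2 0.1 0 0 0 0.31; 0.2 0.1 0 0 0 0.35; 0.2 0.1 0 0 0 0.35"}}

```text
time: 31.95
tcp_pos: [542.3, 118.9, 83.0]
orientation: [-2.964, 1.04, 0.001]
contact_force: [-0.3, 0.4, 2.6]
width: 0.13
```

```bash
python3 st.py; python3 av.py
```

```text
t 31.95 phi -0.675 tcp [542.31 118.86  82.96] F tool [-0.51 -0.14 -2.57] Fz 2.57 T [ 0.061 -0.406 -0.02 ] err to ideal [-0.61 -0.76] tilt [-0.0003  0.0005] w 0.13
[-2.41 -0.26 -1.47] [0.3  0.35 0.42] [ 0.03  -0.523 -0.065] [542.38450365 118.82608633  82.99133893]
```

Emit:
{"name": "move_arm", "arguments": {"rows": "-0.2 0 0 0 0 0.02; -0.4 0 0 0 0 0.04; -0.4 0 0 0 0 0.06; -0.4 0 0 0 0 0.08; -0.4 0 0 0 0 0.1; -0.4 0 0 0 0 0.12; -0.4 0 0 0 0 0.12; -0.4 0 0 0 0 0.12; -0.4 0 0 0 0 0.12; -0.4 0 0 0 0 0.12"}}

```text
time: 33.15
tcp_pos: [542.1, 119.1, 83.0]
orientation: [-2.898, 1.212, 0.0]
contact_force: [-0.4, 0.8, 2.6]
width: 0.129
```

```bash
python3 st.py; python3 av.py;python3 av.py
```

```text
t 33.15 phi -0.7926 tcp [542.09 119.06  83.  ] F tool [-0.87 -0.29 -2.56] Fz 2.56 T [-0.029 -0.058 -0.014] err to ideal [-0.48 -0.75] tilt [-0.0001  0.0004] w 0.129
[-0.39 -0.35 -1.76] [0.53 0.2  0.36] [ 0.007 -0.097 -0.032] [542.09435021 119.0558463   82.98710909]
[-0.16 -0.3  -1.65] [0.46 0.46 0.28] [ 0.021 -0.041 -0.064] [542.09337788 119.0458056   82.97563829]
```

Emit:
{"name": "move_arm", "arguments": {"rows": "0 0 0 0 0 0.02; 0 0 0 0 0 0.04; 0 0 0 0 0 0.06; -0.1 0 0 0 0 0.08; -0.1 0 0 0 0 0.1; -0.1 0 0 0 0 0.12; -0.1 0 0 0 0 0.12; -0.1 0 0 0 0 0.12; -0.1 0 0 0 0 0.12; -0.1 0 0 0 0 0.12"}}

```text
time: 34.55
tcp_pos: [542.0, 119.1, 83.0]
orientation: [-2.82, 1.384, 0.001]
contact_force: [-0.1, 0.8, 1.7]
width: 0.131
```

```bash
python3 st.py; python3 av.py;python3 av.py
```

```text
t 34.55 phi -0.9125 tcp [541.97 119.13  82.97] F tool [-0.74 -0.39 -1.68] Fz 1.68 T [ 0.065 -0.221 -0.084] err to ideal [-0.53 -0.79] tilt [-0.0002  0.0004] w 0.131
[-0.95 -0.5  -2.31] [0.31 0.31 0.13] [ 0.062 -0.262 -0.088] [541.98555429 119.13833063  82.96963144]
[-1.32  0.63 -1.52] [0.44 0.56 0.31] [ 0.052 -0.236 -0.051] [542.0000814  119.11860018  82.96090758]
```

Emit:
{"name": "move_arm", "arguments": {"rows": "-0.1 0 0 0 0 0.02; -0.2 0 0 0 0 0.04; -0.2 0 0 0 0 0.06; -0.2 0 0 0 0 0.08; -0.2 0 0 0 0 0.1; -0.2 0 0 0 0 0.1; -0.2 0 0 0 0 0.1; -0.2 0 0 0 0 0.1; -0.2 0 0 0 0 0.1; -0.2 0 0 0 0 0.1"}}

```text
time: 35.95
tcp_pos: [541.9, 119.3, 83.0]
orientation: [-2.747, 1.523, 0.001]
contact_force: [-0.1, -0.0, 1.3]
width: 0.131
```

```bash
python3 st.py; python3 av.py;python3 av.py
```

```text
t 35.95 phi -1.0125 tcp [541.89 119.3   83.  ] F tool [-0.04  0.07 -1.27] Fz 1.27 T [ 0.046 -0.111 -0.159] err to ideal [-0.49 -0.75] tilt [-0.0002  0.0004] w 0.131
[-0.69 -0.21 -1.74] [0.07 0.23 0.57] [ 0.066 -0.117 -0.168] [541.89769094 119.28260829  82.96639175]
[-0.09 -0.58 -1.79] [0.39 0.15 0.39] [ 0.067 -0.094 -0.148] [541.87122343 119.29702798  82.9622511 ]
```

Torque rose 0.085 N m over the last 0.1 rad, which matches the stop stiffness. Easing back a little, then opening and retreating.

Emit:
{"name": "move_arm", "arguments": {"rows": "0 0 -0.1 0 0 -0.02; 0 0 -0.2 0 0 -0.04; 0 0 -0.3 0 0 -0.06; 0 0 -0.3 0 0 -0.06; 0 0 -0.3 0 0 -0.06; 0 0 -0.3 0 0 -0.06; 0 0 -0.3 0 0 -0.06; 0 0 -0.3 0 0 -0.06; 0 0 -0.3 0 0 -0.06; 0 0 -0.3 0 0 -0.06"}}

```text
time: 37.35
tcp_pos: [541.9, 119.3, 83.3]
orientation: [-2.792, 1.44, 0.001]
contact_force: [0.2, -0.4, 0.7]
width: 0.133
```

```bash
python3 st.py; python3 av.py
```

```text
t 37.35 phi -0.9527 tcp [541.9  119.28  83.28] F tool [ 0.44  0.1  -0.69] Fz 0.69 T [ 0.022  0.098 -0.064] err to ideal [-0.43 -0.75] tilt [-0.0002  0.0004] w 0.133
[ 0.36 -0.12 -1.38] [0.52 0.67 0.16] [ 0.032  0.131 -0.132] [541.88558385 119.2743495   83.2669052 ]
```

Good. Releasing.

Emit:
{"name": "move_arm", "arguments": {"rows": "0 0 0 0 0 0; 0 0 0 0 0 0; 0 0 0 0 0 0; 0 0 0 0 0 0; 0 0 0 0 0 0; 0 0 0 0 0 0; 0 0 0 0 0 0; 0 0 0 0 0 0; 0 0 0 0 0 0; 0 0 0 0 0 0", "jaw": 50}}

```text
time: 38.55
tcp_pos: [541.9, 119.3, 83.3]
orientation: [-2.792, 1.44, 0.001]
contact_force: [0.5, 0.2, -0.2]
width: 0.588
```

Emit:
{"name": "move_arm", "arguments": {"rows": "0 0 -3 0 0 0; 0 0 -9 0 0 0; 0 0 -18 0 0 0; 0 0 -30 0 0 0; 0 0 -44 0 0 0; 0 0 -60 0 0 0; 0 0 -76 0 0 0; 0 0 -90 0 0 0; 0 0 -100 0 0 0; 0 0 -100 0 0 0"}}

```text
time: 39.55
tcp_pos: [542.7, 119.3, 185.1]
orientation: [-2.79, 1.44, -0.003]
contact_force: [-0.1, -1.5, -0.4]
width: 0.585
```

Run:
```python
from rig import env,camera
import cv2
from h import *
for i in range(3): cw=camera("wrist")
c=camera("side"); o=env.get_obs(); print(o["time"],o["tcp_pos"],o["width"],o["contact_force"])
cv2.imwrite("pics/wf.png",cw["color"][:,:,::-1])
A=cv2.resize(cw["color"][120:280,240:400,::-1],(480,480),interpolation=cv2.INTER_CUBIC)
B=cv2.resize(c["color"][140:240,270:340,::-1],(320,480),interpolation=cv2.INTER_CUBIC)
cv2.imwrite("pics/zf.png",np.hstack([A,B]))
# predicted handle for key at mouth
for z in (60,): pass
R=Ro.from_rotvec(o["orientation"]).as_matrix()
M=np.array([543.1,120.1])
for gz in(66-36.5+68.5,):
  for b in(-1,1): print(proj(cw,np.array([*M,gz+17])+R@[0,b*23,0]))
```

```text
39.75 [541.52585625 119.18979323 182.70264545] 0.5832114879559044 [ 0.07595838 -0.10311598 -0.58672908]
[321.24003244 182.13603308]
[321.32818991 240.07465973]
```

View pics/zf.png

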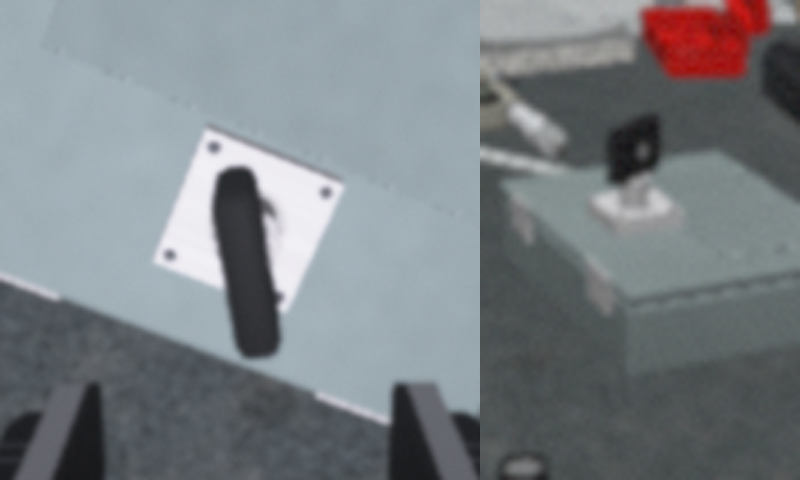

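Run:
```python
from rig import env,camera
import cv2
from h import *
cw=camera("wrist"); cv2.imwrite("pics/wg.png",cw["color"][:,:,::-1]); cw2=camera("wrist")
print(np.abs(cw["color"].astype(int)-cw2["color"])[150:250,290:350].max())
cv2.imwrite("pics/zg.png",cv2.resize(cw["color"][150:260,270:380,::-1],(550,550),interpolation=cv2.INTER_CUBIC))
t=camera("top"); cv2.imwrite("pics/tg.png",t["color"][:,:,::-1])
```

```text
10
```

View pics/zg.png

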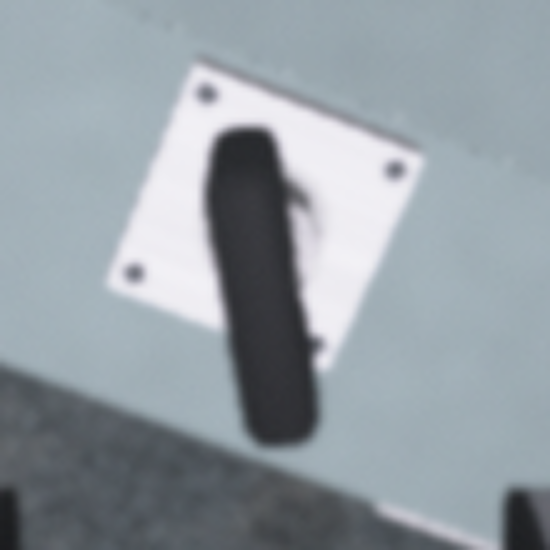

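View pics/tg.png

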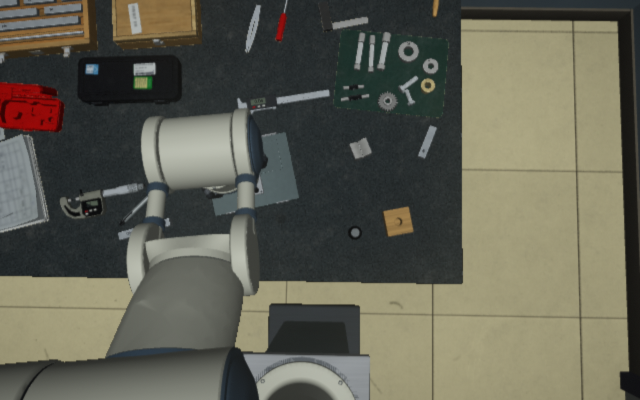

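Run:
```python
from fit import *
from rig import env
cw=camera("wrist"); o=env.get_obs(); R=Ro.from_rotvec(o["orientation"]).as_matrix()
roi=(295,350,168,245); G=obs(cw,roi,85)
n,l,s,c=cv2.connectedComponentsWithStats(G.astype(np.uint8)); k=1+s[1:,4].argmax(); G=l==k
cv2.imwrite("pics/mg.png",G.astype(np.uint8)*255)
m=ray(cw,322.0,194.1,66); print("mouth",m)
def model(p):
    B=R@Ro.from_rotvec([p[1],p[2],0]).as_matrix()@Ro.from_rotvec([0,0,p[0]]).as_matrix()
    base=np.array([m[0],m[1],48.])+R@[p[3],p[4],0]; g=base-B[:,2]*(50)
    P=[proj(cw,g+B@[a*6,b*23,d*17]) for a in(1,-1) for b in(1,-1) for d in(1,-1)]
    # octagon-ish rounded corners (3mm)
    P=[proj(cw,g+B@[a*6,b*y,d*z]) for a in(1,-1) for b in(1,-1) for d in(1,-1) for y,z in((23,13),(19,17),(22,16))]
    P=(np.array(P)-[roi[0],roi[2]]+.5)*8-.5
    M=np.zeros(G.shape,np.uint8); cv2.fillConvexPoly(M,np.round(cv2.convexHull(P.astype(np.float32))*16).astype(np.int32),1,shift=4); return M>0
f=lambda p:(model(p)^G).sum()/G.sum()+.02*(p[3]**2+p[4]**2)
best=None
for y0 in(-.1,0):
  for t0 in(-.05,0,.05):
    p0=np.array([y0,0,t0,0,0]); q=minimize(f,p0,method="Nelder-Mead",options=dict(initial_simplex=np.vstack([p0]+[p0+d for d in np.diag([.1,.05,.05,1,1])]),maxiter=400,fatol=1e-4,xatol=1e-3))
    if best is None or q.fun<best.fun: best=q
print(best.x.round(3),best.fun)
```

```text
mouth [542.73224289 119.4137431   66.        ]
[-0.126 -0.014 -0.013 -0.285  0.191] 0.23145465653664735
```

```bash
python3 -c "
from rig import env,close_job
print(env.get_obs()['time']); print(close_job())"
```

```text
39.95
the job is handed in; nothing more can be done
None
```

I put the key in the lock, turned it clockwise to its stop and left it standing there. I handed the job in at about 40 s of the 72 s allowed. No verdict was reported, and I had no direct reading of the cam angle.

- **Drop into the slot:** While pressing with about 4–5 N and sweeping clockwise, the vertical force fell back to its free value. This happened between 0.07 and 0.20 rad clockwise of the locker's y axis. The key then went down freely to a soft seat 11 mm below the first contact. By my estimate the tip is about 36.5 mm below the mouth.
- **Turn to the stop:** The drag stayed near 0.05 N m, which matches the cam's friction. Over the last 0.1 rad it rose to about 0.16 N m, which matches the stop. From these torques I put the cam at about 0.6–0.65 rad.
- **Side forces:** The side forces I read in the bore were about 3 N or less, and I eased them off as they appeared.

**Last checks:**
- The pictures show the key standing still in the lock, the gripper clear of it, and the stand, loupe and other small parts I could see where they were. In the last overhead picture the arm hides part of the long bar near the locker.
- The handle swung back about 0.13 rad when I let go. I take this as play in the slot rather than the cam turning back, but I could not confirm that.
- The lean fit gave only about 0.02 rad, but it was a rough fit with about 23% mismatch.

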